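Pull the amber panel from the rack and pack it in the matching foam slot

ROBOT

A 6-joint arm with a two-finger parallel gripper is mounted at the origin on the work surface. World frame = base frame: x ahead of the robot, y to its left, z up, the work surface at z = 0. Lengths are in m, angles in rad, forces in N, time in s.
With the tool pointing down it reaches from about 0.225 to 0.875 m from the base axis. Payload 3.4 kg.
Tool frame: the origin (TCP) lies at the centre of the arm's flange, where the gripper is bolted on; the fingertips stand manip.tcp_to_tips ahead of it and the grasp point (between the pads) lies 155 mm ahead of it (manip.tcp_to_tips is the distance from the TCP to the fingertips, in m); z points along the fingers, y is the line along which they close (so a half turn about z gives the same grasp; the last joint's range is limited). The gripper opens to 85 mm and grips with 20 to 120 N. Pads are 22 mm wide; open, the fingers measure 114 mm over their backs; the gripper's body (76 mm by 85 mm) begins 54 mm behind the grasp point. The pads swing forward as they close: fully open they stand 13 mm farther back than shut.
Start: joints at [1.029, 0.276, 1.505, -0, 1.361, -0.121], TCP at [0.235, 0.525, 0.405] pointing down, gripper open.
Joint ranges: [-2.89, 2.89], [-0.75, 2.08], [0.22, 2.7], [-1.18, 4.32], [0.11, 2.71], [-2.7, 2.7]. Speed limits (rad/s): [2.57, 2.57, 3.14, 3.14, 3.14, 3.14].

INTERFACE

Orientations are given as a unit quaternion [w, x, y, z].
In Python, from rig import sensors, imaging, manip gives the robot as it stands. The module is installed in compiled form; this text tells all that it offers.
- The arm moves only by the tool jog_arm, never from a script. Its argument "plan" is a list of rows, each an object of numbers: "dx", "dy", "dz": the shift along the tool's x, y, z in mm; "ax", "ay", "az": the turn, a rotation vector about the tool's x, y, z in units of 6 degrees (1.0 is 6 degrees); "grip": the closure, from 0 (fully open) to 1 (shut). A call has 1 to 20 rows; each row shifts and turns the commanded pose from where the row before left it, along the tool's axes as they then stand; what a row does not reach is not made up. A row lasts 1/12 s, in which the tool goes at most 41.7 mm and 7.16 degrees, less where a joint would pass 70% of its speed; a pose out of reach is approached as far as the arm can. A call is refused whole if a number of a shift passes 41.7 or a number of a turn 1, either way. A call with a gripper value outside its range is refused whole. The fingers move at their own pace and stop on an object; "grip_force" is the grip in N (left out, the last holds). Time passes only in rows, so rows that do not move let the fingers close. It gives the time, the measured TCP pose, the force, the opening and the grip force at its end, in the units of the state.
- sensors.get_state(): the state, without advancing time (a new reading comes with each control period).
- imaging.get_image(name): name is "side" or "top" or "wrist"; returns a dict with "image" (384x512x3 uint8, red, green, blue), "K" (3x3 intrinsics, pixels), "extrinsics" (4x4, takes a point from world to camera coordinates). Camera axes: x right, y up, looking along -z (the intrinsics and any distortion apply to the point x, -y, -z); pixel columns grow to the right and rows downward; lengths in m; the calibration is good to about 2 mm. A picture is of the moment at which its call begins. There is no depth.
- manip.sign_off(): hands the job in; it is judged then, once.
The state is a dict: "clock": time; "qpos": joint angles; "qd": joint speeds; "effort": joint torques, N m; "position": TCP position; "ee_rot": TCP orientation; "contact_force": force on the tool from outside, world axes, zero at the start; "moment": the same for the moment, N m; "width": finger opening in m; "gripper_force": force on a finger pad.
Only numpy, scipy, OpenCV 4.12 (cv2) and the standard library are available. Lean on these libraries where they do the work, as an engineer would, in place of code of your own. Each camera call takes 0.05 s, during which the arm holds its last target. There are 200 camera calls.

TASK

Slide the amber panel straight up out of the slotted wooden rack by its top edge, then lower it, without dropping it, into the grey foam cradle whose slot fits its thickness snugly, neither too narrow nor loosely wide, so that it stands upright and fully home, and let go. Leave the green and blue panels in the rack and do not disturb the stapler or the roll of tape.

Things in the scene. Friction and masses are not known exactly. Their poses are not given: they have to be found in the camera images.
- amber_center (a point): amber acrylic panel, 100 mm wide (its x), 12 mm thick (its y), 140 mm tall (its z), 0.14 to 0.28 kg, standing upright in a slot of the rack; the point is its centre, 70 mm above its foot and below its top edge, axes along the panel.
- amber: the same amber panel; origin at the centre of its foot, axes along the panel
- green_center (a point): green acrylic panel, 100 mm wide (its x), 12 mm thick (its y), 140 mm tall (its z), 0.14 to 0.28 kg, standing upright in a slot of the rack; the point is its centre, 70 mm above its foot and below its top edge, axes along the panel.
- blue_center (a point): blue acrylic panel, 100 mm wide (its x), 12 mm thick (its y), 140 mm tall (its z), 0.14 to 0.28 kg, standing upright in a slot of the rack; the point is its centre, 70 mm above its foot and below its top edge, axes along the panel.
- rack_base (a point): fixed wooden rack, 140 (x) x 230 (y) x 80 mm high; point at the centre of its floor top, 12 mm above the table, z up. Slots at y = -70, 0, +70 mm hold one panel each, in any order, width along x. Grooved guides (15 mm grooves at x = -50 and +50) hold panel edges up to 68 mm above this floor: a panel must rise 68 mm straight up to be free, 140 mm to pass over its neighbours.
- narrow_slot (a point): centre of the slot mouth in a fixed grey foam cradle (firm, 150 x 66 x 55 mm, standing in a cardboard tray on a 5 mm floor, mouth 60 mm above the table). Slot 8 mm wide (across y), 122 mm long (along x), 45 mm deep below this point to a black floor, closed at both ends; its top 12 mm flares to 22 mm wide. z up. The three cradles lie side by side in the tray, 72 mm apart across the slots, in any order.
- medium_slot (a point): centre of the slot mouth in a fixed grey foam cradle (firm, 150 x 66 x 55 mm, standing in a cardboard tray on a 5 mm floor, mouth 60 mm above the table). Slot 16 mm wide (across y), 122 mm long (along x), 45 mm deep below this point to a black floor, closed at both ends; its top 12 mm flares to 30 mm wide. z up. The three cradles lie side by side in the tray, 72 mm apart across the slots, in any order.
- wide_slot (a point): centre of the slot mouth in a fixed grey foam cradle (firm, 150 x 66 x 55 mm, standing in a cardboard tray on a 5 mm floor, mouth 60 mm above the table). Slot 30 mm wide (across y), 122 mm long (along x), 45 mm deep below this point to a black floor, closed at both ends; its top 12 mm flares to 44 mm wide. z up. The three cradles lie side by side in the tray, 72 mm apart across the slots, in any order.
- stapler: yellow stapler, 135 x 36 x 62 mm, loose on the table; origin at the centre of its underside, x along its length
- tape: roll of clear tape lying flat, 84 mm across, 48 mm high, loose; origin at the centre of its underside
Not all that is in view belongs to the job. Leave any pink or white look-alike of the amber alone.

How it is judged:
By the outcome, as a careful person would: the job done as asked, in the order asked, and still so for the second after the job is handed in, with the robot touching nothing.
It also fails if it takes over 54 s, if anything falls off the work surface, if the arm or the gripper's body presses on something with over 40 N, if the wrist force passes 120 N, or if a joint passes its speed limit or range.

## Working session

There is one attempt and no reset: what is moved stays moved. The work goes in short steps, Python scripts to look and compute and a tool call to move; the robot and the scene stay as the last step left them, time stands still between calls to the robot, and variables do not carry over. Pictures are saved under pics/ and viewed, at most 10 in all, crops included, and the job is handed in when it is done.

Besides the shell and the picture viewer there is one more tool, called after "Request:" as name([rows], argument=value, ...), one row to a line, values as JSON. jog_arm: Moves the arm, as the interface text tells. Its arguments: {"type":"object","properties":{"plan":{"type":"array"},"grip_force":{"type":"number"}},"required":["plan"]}

```bash
mkdir -p pics; python3 - <<'E'
from rig import sensors, imaging, manip
import cv2,numpy as np
s=sensors.get_state();print({k:np.round(v,3) for k,v in s.items()},manip.tcp_to_tips)
for n in("side","top","wrist"):
    d=imaging.get_image(n);np.savez(f'pics/{n}0.npz',**d);cv2.imwrite(f'pics/{n}0.png',d['image'][:,:,::-1]);print(n,d.keys(),d['K'],d['extrinsics'].round(3))
E
```

```text
{'clock': np.float64(0.0), 'qpos': array([ 1.029,  0.277,  1.506, -0.   ,  1.361, -0.121]), 'qd': array([-0.001, -0.   ,  0.001, -0.002, -0.001, -0.001]), 'effort': array([-0.0000e+00, -4.1678e+01, -2.4580e+01, -1.0000e-03,  1.1000e-02,
       -0.0000e+00]), 'position': array([0.235, 0.525, 0.404]), 'ee_rot': array([-0.   ,  0.209,  0.978, -0.001]), 'contact_force': array([-0.628,  0.026,  0.635]), 'moment': array([ 0.029, -0.069, -0.059]), 'gripper_force': np.float64(0.0), 'width': np.float64(0.085)} 0.1734
side dict_keys(['image', 'K', 'extrinsics']) [[351.34084039   0.         253.32129688]
 [  0.         351.34084039 190.14247919]
 [  0.           0.           1.        ]] [[ 0.779 -0.627 -0.018 -0.338]
 [ 0.344  0.403  0.848 -0.234]
 [-0.525 -0.667  0.529 -0.693]
 [ 0.     0.     0.     1.   ]]
top dict_keys(['image', 'K', 'extrinsics']) [[472.95079606   0.         264.83347504]
 [  0.         472.95079606 189.87136953]
 [  0.           0.           1.        ]] [[ 0.004 -1.     0.     0.035]
 [ 0.994  0.004  0.107 -0.448]
 [-0.107 -0.     0.994 -1.201]
 [ 0.     0.     0.     1.   ]]
wrist dict_keys(['image', 'K', 'extrinsics']) [[326.60505254   0.         255.1633092 ]
 [  0.         326.60505254 193.30562487]
 [  0.           0.           1.        ]] [[ 0.407  0.913 -0.002 -0.574]
 [-0.875  0.39  -0.287  0.039]
 [-0.261  0.118  0.958 -0.379]
 [ 0.     0.     0.     1.   ]]
```

View pics/top0.png

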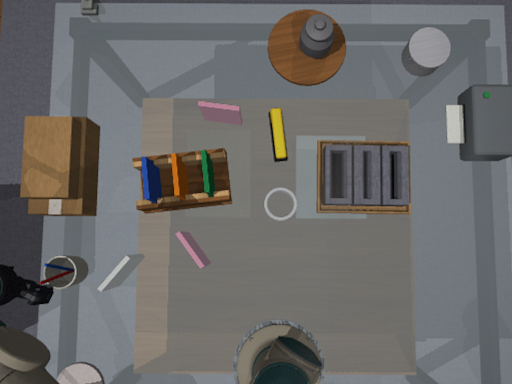

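View pics/side0.png

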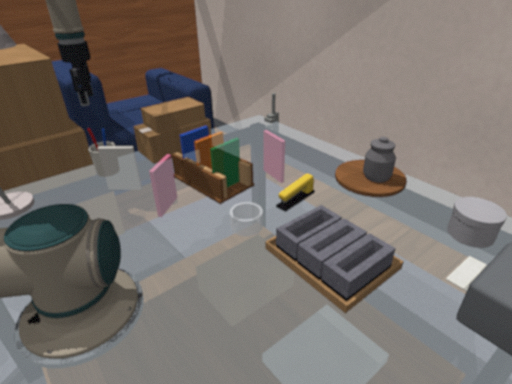

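The top view shows blue (150,180), amber (177,175) and green (208,173) panels in the rack. The cradles are at (338,175), (367,175) and (395,175), with the widest slot on the left. The stapler is at (278,135) and the tape at (280,204). I'll zoom in on the rack and cradles.

```bash
python3 - <<'E'
import cv2,numpy as np
a=cv2.imread('pics/top0.png')
l=cv2.resize(a[140:220,125:240],None,fx=6.5,fy=6.5,interpolation=cv2.INTER_CUBIC)
cv2.imwrite('pics/c1.png',l)
r=cv2.resize(a[130:220,310:420],None,fx=6.5,fy=6.5,interpolation=cv2.INTER_CUBIC)
cv2.imwrite('pics/c2.png',cv2.convertScaleAbs(r,alpha=1.6))
E
```

```text
(no output)
```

View pics/c1.png

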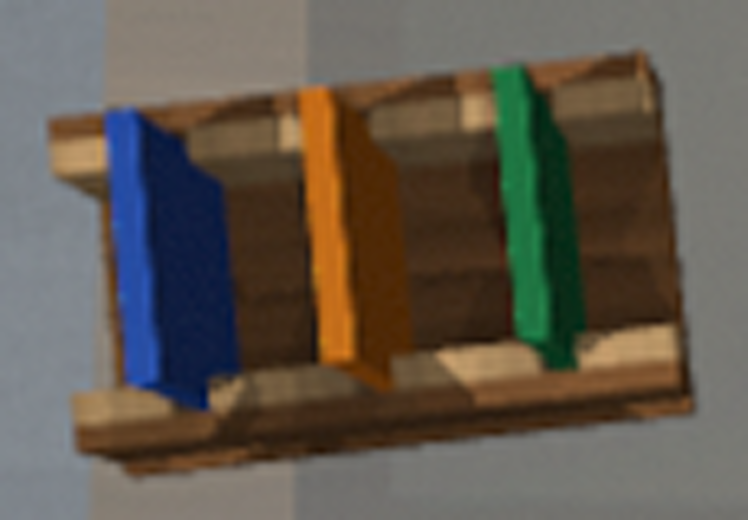

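View pics/c2.png

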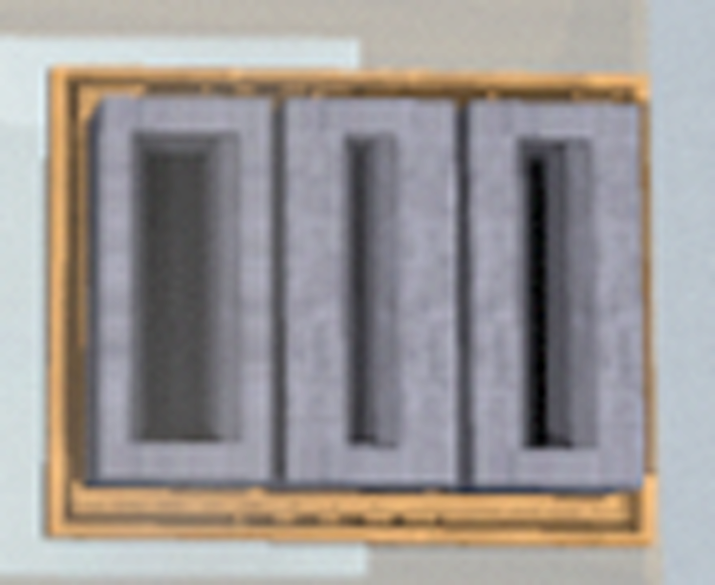

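The crops show the amber panel's top face running from crop (315,88) to (338,364). The mouth widths are about 107, 52 and 75 crop pixels, roughly 40, 19 and 28 mm. So left to right the cradles are wide, narrow and medium, and the rightmost is the target.

```bash
cat > h.py <<'E'
import numpy as np,cv2
def ray(d,u,v,z):
    E=d['extrinsics'];K=d['K'];R=E[:3,:3];c=-R.T@E[:3,3]
    q=np.array([(u-K[0,2])/K[0,0],-(v-K[1,2])/K[1,1],-1]);w=R.T@q
    return c+w*(z-c[2])/w[2]
def proj(d,p):
    q=d['extrinsics'][:3,:3]@p+d['extrinsics'][:3,3]
    return d['K'][0,2]+d['K'][0,0]*q[0]/-q[2], d['K'][1,2]-d['K'][1,1]*q[1]/-q[2]
E
python3 - <<'E'
from h import *
d=np.load('pics/top0.npz');im=d['image'];hsv=cv2.cvtColor(im,cv2.COLOR_RGB2HSV)
def c(x,y,ox,oy): return (x+.5)/6.5-.5+ox,(y+.5)/6.5-.5+oy
def rect(m):
    r=cv2.minAreaRect(np.argwhere(m)[:,::-1].astype(np.float32)); b=cv2.boxPoints(r);return np.argwhere(m)[:,::-1].mean(0),b,r
for name,h0,h1,t in(('amber',8,22,165),('blue',100,125,130),('green',65,90,85)):
    m=(hsv[...,0]>=h0)&(hsv[...,0]<=h1)&(hsv[...,1]>170)&(hsv[...,2]>t);m[:140]=0;m[220:]=0;m[:,:125]=0;m[:,240:]=0
    n,l,s,_=cv2.connectedComponentsWithStats(m.astype(np.uint8));k=1+s[1:,4].argmax();m=l==k
    p=np.array([ray(d,u,v,.152)[:2] for v,u in np.argwhere(m)])
    w=np.linalg.svd(p-p.mean(0))[2][0];w*=np.sign(w[0]);q=(p-p.mean(0))@w
    print(name,m.sum(),p.mean(0).round(4),'yaw',np.degrees(np.arctan2(w[1],w[0])).round(2),'len',np.ptp(q).round(3),'mid',(p.mean(0)+w*(q.max()+q.min())/2).round(4))
P=[ray(d,*c(x,y,125,140),.152) for x,y in((301,88),(330,88),(355,362),(322,366))];print(np.round(P,4),np.mean(P,0))
for pts in(((524,138),(592,138),(597,447),(522,448)),((470,100),(640,100),(643,487),(470,487)),((346,135),(394,135),(398,445),(346,445)),((133,132),(238,132),(238,440),(133,442)),((90,100),(640,102),(643,487),(88,484))):
    P=[ray(d,*c(x,y,310,130),.06) for x,y in pts];print(np.round(P,4)[:,:2].tolist(),np.mean(P,0).round(4))
E
```

```text
amber 189 [0.4707 0.2472] yaw 6.87 len 0.095 mid [0.4708 0.2472]
blue 168 [0.4609 0.3158] yaw 6.52 len 0.097 mid [0.4619 0.3159]
green 175 [0.4771 0.1768] yaw 6.31 len 0.097 mid [0.477  0.1768]
[[0.5197 0.2569 0.152 ]
 [0.5198 0.2465 0.152 ]
 [0.4209 0.2352 0.152 ]
 [0.4194 0.2469 0.152 ]] [0.46994955 0.24638894 0.152     ]
[[0.5448, -0.2804], [0.5449, -0.3069], [0.4239, -0.3056], [0.4234, -0.2766]] [ 0.4843 -0.2924  0.06  ]
[[0.5598, -0.2597], [0.5601, -0.3261], [0.4085, -0.3229], [0.4083, -0.2562]] [ 0.4842 -0.2912  0.06  ]
[[0.5458, -0.211], [0.5458, -0.2297], [0.4244, -0.2288], [0.4244, -0.2087]] [ 0.4851 -0.2195  0.06  ]
[[0.5466, -0.1279], [0.5468, -0.1689], [0.4261, -0.1671], [0.4252, -0.1265]] [ 0.4862 -0.1476  0.06  ]
[[0.5593, -0.1112], [0.5593, -0.326], [0.4085, -0.3229], [0.4089, -0.109]] [ 0.484  -0.2173  0.06  ]
```

Request:
jog_arm([
  {"az":-0.5,"grip":0.35},
  {"az":-0.9,"grip":0.35},
  {"az":-0.9,"grip":0.35},
  {"az":-0.9,"grip":0.35},
  {"az":-0.9,"grip":0.35},
  {"az":-0.6,"grip":0.35},
  {"az":-0.4,"grip":0.35},
  {"dx":-8,"dy":-12,"grip":0.35},
  {"dx":-16,"dy":-24,"grip":0.35},
  {"dx":-20,"dy":-30,"grip":0.35},
  {"dx":-20,"dy":-30,"grip":0.35},
  {"dx":-20,"dy":-30,"grip":0.35},
  {"dx":-20,"dy":-30,"grip":0.35},
  {"dx":-20,"dy":-30,"grip":0.35},
  {"dx":-20,"dy":-30,"grip":0.35},
  {"dx":-20,"dy":-30,"grip":0.35},
  {"dx":-20,"dy":-30,"grip":0.35},
  {"dx":-12,"dy":-18,"grip":0.35},
  {"dx":-6,"dy":-9,"grip":0.35},
  {"grip":0.35},
], grip_force=40)

```text
$.plan[0]: bad value
```

```bash
cat >> h.py <<'E'
from scipy.spatial.transform import Rotation as Ro
def tool(s,target,yawy):
    "shift in tool axes (mm) to target TCP, and az units to bring tool y to world angle yawy; tilt"
    q=s['ee_rot'];R=Ro.from_quat([q[1],q[2],q[3],q[0]]).as_matrix()
    a=np.degrees(np.arctan2(R[1,1],R[0,1]))
    print('pos',s['position'].round(4),'F',s['contact_force'].round(1),'w',s['width'],'t',s['clock'])
    print('shift',(R.T@(np.array(target)-s['position'])*1000).round(1),'az',((a-yawy)/6).round(3),'zaxis',R[:,2].round(4), 'axes',R[:2,:2].round(4).tolist())
E
python3 - <<'E'
from h import *
from rig import sensors,imaging
d=imaging.get_image('wrist');np.savez('pics/wrist1.npz',**d);cv2.imwrite('pics/wrist1.png',d['image'][:,:,::-1])
t=imaging.get_image('top');np.savez('pics/top1.npz',**t);cv2.imwrite('pics/top1.png',t['image'][:,:,::-1])
tool(sensors.get_state(),(.4705,.247,.282),96.5)
E
```

```text
pos [0.2348 0.5248 0.4043] F [ 0.7 -0.3  0.2] w 0.08489181190757523 t 0.25
shift [-328.6 -157.2  122.4] az -5.102 zaxis [-4.e-04 -7.e-04 -1.e+00] axes [[-0.9128, 0.4085], [0.4085, 0.9128]]
```

View pics/wrist1.png

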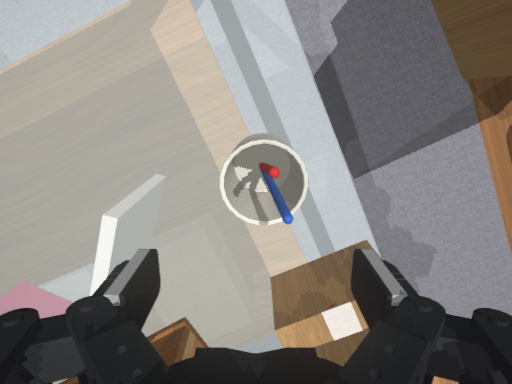

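The move was refused as a bad value, and the wrist view still shows the start pose with the pen cup at (264,182). I'll resend with every field filled in.

Request:
jog_arm([
  {"dx":0,"dy":0,"dz":0,"ax":0,"ay":0,"az":-0.5,"grip":0.35},
  {"dx":0,"dy":0,"dz":0,"ax":0,"ay":0,"az":-0.9,"grip":0.35},
  {"dx":0,"dy":0,"dz":0,"ax":0,"ay":0,"az":-0.9,"grip":0.35},
  {"dx":0,"dy":0,"dz":0,"ax":0,"ay":0,"az":-0.9,"grip":0.35},
  {"dx":0,"dy":0,"dz":0,"ax":0,"ay":0,"az":-0.9,"grip":0.35},
  {"dx":0,"dy":0,"dz":0,"ax":0,"ay":0,"az":-0.6,"grip":0.35},
  {"dx":0,"dy":0,"dz":0,"ax":0,"ay":0,"az":-0.4,"grip":0.35},
  {"dx":-10,"dy":-15,"dz":0,"ax":0,"ay":0,"az":0,"grip":0.35},
  {"dx":-20,"dy":-30,"dz":0,"ax":0,"ay":0,"az":0,"grip":0.35},
  {"dx":-20,"dy":-30,"dz":0,"ax":0,"ay":0,"az":0,"grip":0.35},
  {"dx":-20,"dy":-30,"dz":0,"ax":0,"ay":0,"az":0,"grip":0.35},
  {"dx":-20,"dy":-30,"dz":0,"ax":0,"ay":0,"az":0,"grip":0.35},
  {"dx":-20,"dy":-30,"dz":0,"ax":0,"ay":0,"az":0,"grip":0.35},
  {"dx":-20,"dy":-30,"dz":0,"ax":0,"ay":0,"az":0,"grip":0.35},
  {"dx":-20,"dy":-30,"dz":0,"ax":0,"ay":0,"az":0,"grip":0.35},
  {"dx":-20,"dy":-30,"dz":0,"ax":0,"ay":0,"az":0,"grip":0.35},
  {"dx":-20,"dy":-30,"dz":0,"ax":0,"ay":0,"az":0,"grip":0.35},
  {"dx":-10,"dy":-15,"dz":0,"ax":0,"ay":0,"az":0,"grip":0.35},
  {"dx":0,"dy":0,"dz":0,"ax":0,"ay":0,"az":0,"grip":0.35},
  {"dx":0,"dy":0,"dz":0,"ax":0,"ay":0,"az":0,"grip":0.35},
], grip_force=40)

```text
clock: 1.92
position: [0.4679, 0.2487, 0.4045]
ee_rot: [-0.0, -0.055, 0.998, 0.0]
contact_force: [-0.2, 0.3, -0.3]
width: 0.0551
gripper_force: 0.0
```

```bash
python3 - <<'E'
from h import *
from rig import sensors,imaging
d=imaging.get_image('wrist');np.savez('pics/wrist2.npz',**d);cv2.imwrite('pics/wrist2.png',d['image'][:,:,::-1])
tool(sensors.get_state(),(.4705,.247,.282),96.5)
E
```

```text
pos [0.4673 0.2494 0.4045] F [-0.   0.3 -0.3] w 0.055541175344743246 t 1.9667
shift [ -3.   -2.9 122.5] az -0.01 zaxis [-1.1e-03  7.0e-04 -1.0e+00] axes [[-0.9937, -0.1122], [-0.1122, 0.9937]]
```

View pics/wrist2.png

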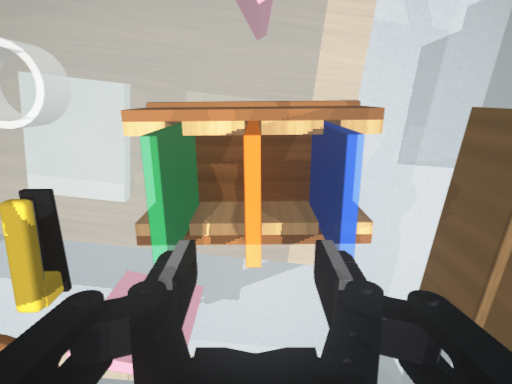

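The wrist view shows the amber top edge running from (253,121) to (253,268), midway between the fingers and parallel to them. I'll refine its position from this closer view.

```bash
python3 - <<'E'
from h import *
d=np.load('pics/wrist2.npz');im=d['image'];hsv=cv2.cvtColor(im,cv2.COLOR_RGB2HSV)
for t in (150,200):
    m=(hsv[...,0]>=8)&(hsv[...,0]<=22)&(hsv[...,1]>190)&(hsv[...,2]>t);m[:,:225]=0;m[:,285:]=0
    n,l,s,_=cv2.connectedComponentsWithStats(m.astype(np.uint8));k=1+s[1:,4].argmax();m=l==k;print(s[k])
    p=np.array([ray(d,u,v,.152)[:2] for v,u in np.argwhere(m)])
    w=np.linalg.svd(p-p.mean(0))[2][0];w*=np.sign(w[0]);q=(p-p.mean(0))@w
    print(p.mean(0).round(4),'yaw',np.degrees(np.arctan2(w[1],w[0])).round(2),'len',np.ptp(q),'mid',(p.mean(0)+w*(q.max()+q.min())/2).round(4))
E
```

```text
[244 129  16   7  46]
[0.42  0.241] yaw -78.6 len 0.010155428197589415 mid [0.42   0.2407]
[244 165   1  29  29]
[0.4525 0.239 ] yaw 5.85 len 0.02015982606999587 mid [0.4526 0.239 ]
```

```bash
python3 - <<'E'
from h import *
d=np.load('pics/wrist2.npz');im=d['image'];hsv=cv2.cvtColor(im,cv2.COLOR_RGB2HSV)
print(hsv[200,238:270].tolist())
m=(hsv[...,0]>=8)&(hsv[...,0]<=22)&(hsv[...,1]>165)&(hsv[...,2]>200);m[:,:225]=0;m[:,285:]=0
n,l,s,_=cv2.connectedComponentsWithStats(m.astype(np.uint8));k=1+s[1:,4].argmax();m=l==k;print(s[k])
p=np.array([ray(d,u,v,.152)[:2] for v,u in np.argwhere(m)])
w=np.linalg.svd(p-p.mean(0))[2][0];w*=np.sign(w[0]);q=(p-p.mean(0))@w
print(p.mean(0).round(4),'yaw',np.degrees(np.arctan2(w[1],w[0])).round(2),'len',np.ptp(q),'mid',(p.mean(0)+w*(q.max()+q.min())/2).round(4))
E
```

```text
[[13, 144, 106], [12, 142, 106], [13, 143, 107], [13, 143, 107], [13, 145, 107], [13, 154, 111], [12, 187, 191], [16, 187, 251], [18, 180, 254], [18, 181, 254], [18, 181, 254], [18, 181, 254], [18, 181, 254], [18, 181, 254], [18, 180, 254], [18, 180, 254], [18, 180, 254], [18, 180, 254], [18, 180, 254], [18, 180, 254], [18, 180, 254], [18, 182, 254], [15, 189, 247], [13, 177, 153], [13, 146, 110], [13, 150, 109], [13, 144, 110], [13, 145, 109], [13, 146, 110], [13, 144, 110], [12, 143, 109], [13, 143, 109]]
[ 243  134   19  110 1820]
[0.4591 0.2455] yaw 6.79 len 0.08003613624330323 mid [0.4606 0.2457]
```

Request:
jog_arm([
  {"dx":-3,"dy":-3,"dz":0,"ax":0,"ay":0,"az":-0.04,"grip":0.35},
  {"dx":0,"dy":0,"dz":10,"ax":0,"ay":0,"az":0,"grip":0.35},
  {"dx":0,"dy":0,"dz":16,"ax":0,"ay":0,"az":0,"grip":0.35},
  {"dx":0,"dy":0,"dz":16,"ax":0,"ay":0,"az":0,"grip":0.35},
  {"dx":0,"dy":0,"dz":16,"ax":0,"ay":0,"az":0,"grip":0.35},
  {"dx":0,"dy":0,"dz":16,"ax":0,"ay":0,"az":0,"grip":0.35},
  {"dx":0,"dy":0,"dz":16,"ax":0,"ay":0,"az":0,"grip":0.35},
  {"dx":0,"dy":0,"dz":12,"ax":0,"ay":0,"az":0,"grip":0.35},
  {"dx":0,"dy":0,"dz":8,"ax":0,"ay":0,"az":0,"grip":0.35},
  {"dx":0,"dy":0,"dz":8,"ax":0,"ay":0,"az":0,"grip":0.35},
  {"dx":0,"dy":0,"dz":4,"ax":0,"ay":0,"az":0,"grip":0.35},
  {"dx":0,"dy":0,"dz":0,"ax":0,"ay":0,"az":0,"grip":0.35},
  {"dx":0,"dy":0,"dz":0,"ax":0,"ay":0,"az":0,"grip":0.35},
])

```text
clock: 3.05
position: [0.4709, 0.247, 0.2829]
ee_rot: [0.0, -0.059, 0.998, 0.0]
contact_force: [-0.6, -0.4, 0.1]
width: 0.0557
gripper_force: 0.0
```

```bash
python3 - <<'E'
from h import *
from rig import sensors
tool(sensors.get_state(),(.4703,.2468,.282),96.7)
E
```

```text
pos [0.4709 0.247  0.2829] F [-0.6 -0.4  0.1] w 0.055672416926173855 t 3.05
shift [ 0.7 -0.1  0.9] az 0.008 zaxis [ 5.e-04  3.e-04 -1.e+00] axes [[-0.9931, -0.1175], [-0.1175, 0.9931]]
```

Request:
jog_arm([
  {"dx":0,"dy":0,"dz":0,"ax":0,"ay":0,"az":0,"grip":0.6},
  {"dx":0,"dy":0,"dz":0,"ax":0,"ay":0,"az":0,"grip":0.75},
  {"dx":0,"dy":0,"dz":0,"ax":0,"ay":0,"az":0,"grip":0.85},
  {"dx":0,"dy":0,"dz":0,"ax":0,"ay":0,"az":0,"grip":1},
  {"dx":0,"dy":0,"dz":0,"ax":0,"ay":0,"az":0,"grip":1},
  {"dx":0,"dy":0,"dz":0,"ax":0,"ay":0,"az":0,"grip":1},
  {"dx":0,"dy":0,"dz":0,"ax":0,"ay":0,"az":0,"grip":1},
  {"dx":0,"dy":0,"dz":0,"ax":0,"ay":0,"az":0,"grip":1},
  {"dx":0,"dy":0,"dz":0,"ax":0,"ay":0,"az":0,"grip":1},
  {"dx":0,"dy":0,"dz":-3,"ax":0,"ay":0,"az":0,"grip":1},
  {"dx":0,"dy":0,"dz":-4,"ax":0,"ay":0,"az":0,"grip":1},
  {"dx":0,"dy":0,"dz":-6,"ax":0,"ay":0,"az":0,"grip":1},
  {"dx":0,"dy":0,"dz":-6,"ax":0,"ay":0,"az":0,"grip":1},
  {"dx":0,"dy":0,"dz":0,"ax":0,"ay":0,"az":0,"grip":1},
], grip_force=50)

```text
clock: 4.22
position: [0.4712, 0.2469, 0.3029]
ee_rot: [0.001, -0.059, 0.998, 0.0]
contact_force: [-0.1, -0.1, -1.8]
width: 0.0113
gripper_force: 48.8
```

Request:
jog_arm([
  {"dx":0,"dy":0,"dz":-5,"ax":0,"ay":0,"az":0,"grip":1},
  {"dx":0,"dy":0,"dz":-8,"ax":0,"ay":0,"az":0,"grip":1},
  {"dx":0,"dy":0,"dz":-8,"ax":0,"ay":0,"az":0,"grip":1},
  {"dx":0,"dy":0,"dz":-8,"ax":0,"ay":0,"az":0,"grip":1},
  {"dx":0,"dy":0,"dz":-8,"ax":0,"ay":0,"az":0,"grip":1},
  {"dx":0,"dy":0,"dz":-8,"ax":0,"ay":0,"az":0,"grip":1},
  {"dx":0,"dy":0,"dz":-8,"ax":0,"ay":0,"az":0,"grip":1},
  {"dx":0,"dy":0,"dz":-12,"ax":0,"ay":0,"az":0,"grip":1},
  {"dx":0,"dy":0,"dz":-15,"ax":0,"ay":0,"az":0,"grip":1},
  {"dx":0,"dy":0,"dz":-15,"ax":0,"ay":0,"az":0,"grip":1},
  {"dx":0,"dy":0,"dz":-15,"ax":0,"ay":0,"az":0,"grip":1},
  {"dx":0,"dy":0,"dz":-15,"ax":0,"ay":0,"az":0,"grip":1},
  {"dx":0,"dy":0,"dz":-12,"ax":0,"ay":0,"az":0,"grip":1},
  {"dx":0,"dy":0,"dz":-6,"ax":0,"ay":0,"az":0,"grip":1},
  {"dx":0,"dy":0,"dz":0,"ax":0,"ay":0,"az":0,"grip":1},
  {"dx":0,"dy":0,"dz":0,"ax":0,"ay":0,"az":0,"grip":1},
])

```text
clock: 5.55
position: [0.4707, 0.2467, 0.4447]
ee_rot: [0.0, -0.059, 0.998, 0.0]
contact_force: [-0.9, 0.1, -2.0]
width: 0.0115
gripper_force: 48.7
```

```bash
python3 - <<'E'
from h import *
from rig import sensors,imaging
tool(sensors.get_state(),(.4843,-.292,.44),88.9)
d=imaging.get_image('side');np.savez('pics/side3.npz',**d);cv2.imwrite('pics/side3.png',cv2.resize(d['image'][60:220,120:320,::-1],None,fx=3.5,fy=3.5))
E
```

```text
pos [0.4707 0.2467 0.4447] F [-0.9  0.1 -2. ] w 0.011463109896068859 t 5.55
shift [  49.6 -536.6    4.7] az 1.305 zaxis [ 1.e-04  1.e-04 -1.e+00] axes [[-0.9931, -0.1172], [-0.1172, 0.9931]]
```

View pics/side3.png

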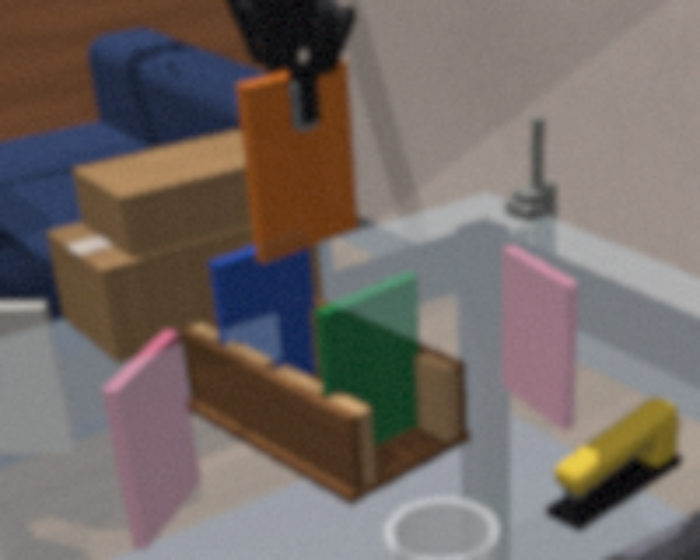

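In the crop the amber panel hangs upright at (300,165). Its foot at about (310,245) is clear of the green panel's top, and nothing else has moved. I'll carry it across.

Request:
jog_arm([
  {"dx":1,"dy":-10,"dz":0,"ax":0,"ay":0,"az":0,"grip":1},
  {"dx":1,"dy":-20,"dz":0,"ax":0,"ay":0,"az":0,"grip":1},
  {"dx":3,"dy":-30,"dz":0,"ax":0,"ay":0,"az":0,"grip":1},
  {"dx":3,"dy":-30,"dz":0,"ax":0,"ay":0,"az":0,"grip":1},
  {"dx":3,"dy":-30,"dz":0,"ax":0,"ay":0,"az":0,"grip":1},
  {"dx":3,"dy":-30,"dz":0,"ax":0,"ay":0,"az":0,"grip":1},
  {"dx":3,"dy":-30,"dz":0,"ax":0,"ay":0,"az":0,"grip":1},
  {"dx":3,"dy":-30,"dz":0,"ax":0,"ay":0,"az":0,"grip":1},
  {"dx":3,"dy":-30,"dz":0,"ax":0,"ay":0,"az":0,"grip":1},
  {"dx":3,"dy":-30,"dz":0,"ax":0,"ay":0,"az":0,"grip":1},
  {"dx":3,"dy":-30,"dz":0,"ax":0,"ay":0,"az":0,"grip":1},
  {"dx":3,"dy":-30,"dz":0,"ax":0,"ay":0,"az":0,"grip":1},
  {"dx":3,"dy":-30,"dz":0,"ax":0,"ay":0,"az":0,"grip":1},
  {"dx":3,"dy":-30,"dz":0,"ax":0,"ay":0,"az":0,"grip":1},
  {"dx":3,"dy":-30,"dz":0,"ax":0,"ay":0,"az":0,"grip":1},
  {"dx":3,"dy":-30,"dz":0,"ax":0,"ay":0,"az":0,"grip":1},
  {"dx":3,"dy":-30,"dz":0,"ax":0,"ay":0,"az":0,"grip":1},
  {"dx":3,"dy":-30,"dz":0,"ax":0,"ay":0,"az":0,"grip":1},
  {"dx":0,"dy":-17,"dz":0,"ax":0,"ay":0,"az":0,"grip":1},
  {"dx":0,"dy":-10,"dz":0,"ax":0,"ay":0,"az":0,"grip":1},
])

```text
clock: 7.27
position: [0.4837, -0.2949, 0.4436]
ee_rot: [-0.001, -0.057, 0.998, 0.0]
contact_force: [0.5, 0.3, -2.1]
width: 0.0116
gripper_force: 49.0
```

Request:
jog_arm([
  {"dx":0,"dy":0,"dz":0,"ax":0,"ay":0,"az":0.3,"grip":1},
  {"dx":0,"dy":0,"dz":0,"ax":0,"ay":0,"az":0.4,"grip":1},
  {"dx":0,"dy":0,"dz":0,"ax":0,"ay":0,"az":0.4,"grip":1},
  {"dx":0,"dy":0,"dz":0,"ax":0,"ay":0,"az":0.2,"grip":1},
  {"dx":0,"dy":0,"dz":0,"ax":0,"ay":0,"az":0,"grip":1},
  {"dx":0,"dy":0,"dz":0,"ax":0,"ay":0,"az":0,"grip":1},
])

```text
clock: 7.77
position: [0.4841, -0.2918, 0.4446]
ee_rot: [-0.0, 0.009, 1.0, 0.0]
contact_force: [-1.4, -0.4, -2.2]
width: 0.0115
gripper_force: 49.0
```

```bash
python3 - <<'E'
from h import *
from rig import sensors,imaging
s=sensors.get_state();tool(s,(.4843,-.292,.40),88.9)
for n in('wrist','side'):
    d=imaging.get_image(n);np.savez(f'pics/{n}4.npz',**d)
    if n=='wrist':cv2.imwrite('pics/wrist4.png',d['image'][:,:,::-1])
    else: cv2.imwrite('pics/side4.png',cv2.resize(d['image'][120:320,240:440,::-1],None,fx=3,fy=3))
E
```

```text
pos [ 0.4841 -0.2918  0.4446] F [-1.4 -0.4 -2.2] w 0.011480183141797131 t 7.7667
shift [-0.2 -0.2 44.6] az 0.019 zaxis [-3.e-04  7.e-04 -1.e+00] axes [[-0.9999, 0.0172], [0.0172, 0.9999]]
```

View pics/wrist4.png

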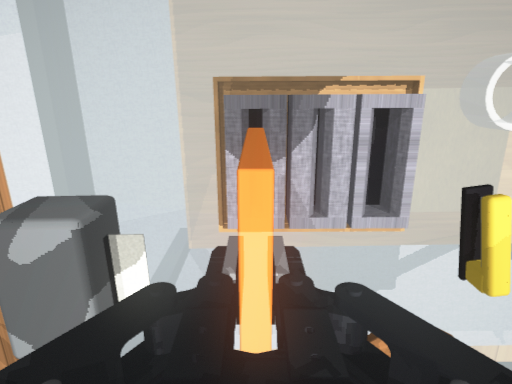

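View pics/side4.png

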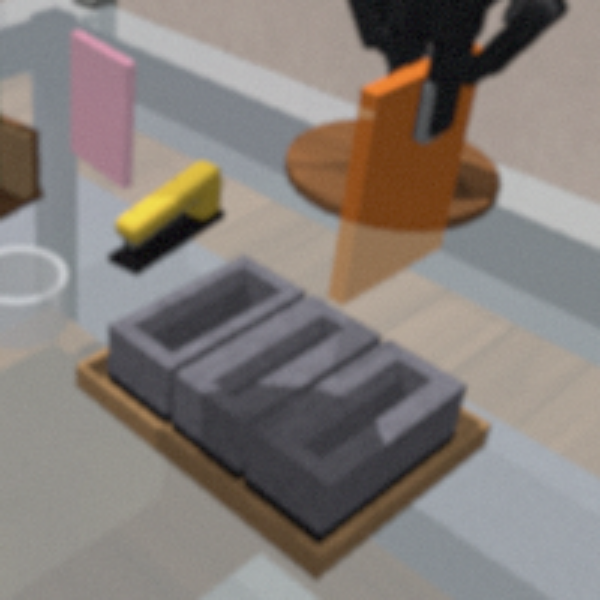

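The wrist view shows the panel (foot edge at about (257,128)) above the left cradle in the image, whose slot end shows black at (255,118). The side view agrees. The panel hangs plumb above the medium cradle. I'll check the lateral fit with numbers.

```bash
python3 - <<'E'
from h import *
d=np.load('pics/wrist4.npz');im=d['image'];g=cv2.cvtColor(im,cv2.COLOR_RGB2GRAY)
for r in (100,104,112,118,122,160,200):print(r,[int(x) for x in g[r,218:300]] if r<130 else [int(x) for x in g[r,275:300]])
for y in(-.292,-.256,-.22,-.148): print(y,[np.round(proj(d,np.array([x,y,.06])),1).tolist() for x in(.56,.545,.48)])
hsv=cv2.cvtColor(im,cv2.COLOR_RGB2HSV)
m=(hsv[...,0]<=22)&(hsv[...,1]>165)
for r in(132,140,150):
    c=np.where(m[r,225:290])[0]+225;print(r,c.min(),c.max())
s=[.4841,-.2918]
for z in(.172,.312):print('panel proj',[np.round(proj(d,np.array([.4841+sx*.05,-.2918+sx*.05*-.0175+sy*.006,z])),1).tolist() for sx in(1,-1) for sy in(1,-1)])
E
```

```text
100 [110, 94, 99, 99, 104, 113, 115, 115, 120, 120, 118, 115, 116, 119, 117, 116, 118, 120, 119, 115, 116, 113, 115, 120, 117, 121, 121, 117, 115, 114, 115, 115, 119, 113, 111, 116, 117, 115, 115, 112, 112, 116, 115, 112, 110, 112, 110, 111, 112, 111, 117, 117, 113, 109, 104, 105, 109, 111, 112, 110, 114, 108, 97, 103, 103, 99, 102, 108, 108, 96, 63, 77, 78, 79, 86, 99, 101, 106, 107, 106, 104, 103]
104 [108, 92, 98, 98, 98, 107, 117, 114, 120, 120, 119, 116, 116, 118, 117, 118, 118, 119, 118, 114, 117, 114, 114, 120, 116, 120, 122, 116, 116, 115, 115, 115, 117, 113, 112, 117, 117, 116, 116, 113, 112, 115, 115, 112, 110, 112, 110, 111, 112, 112, 117, 118, 113, 108, 104, 105, 108, 110, 111, 110, 115, 108, 97, 103, 103, 99, 103, 108, 104, 85, 59, 77, 77, 78, 88, 103, 102, 107, 106, 105, 103, 105]
112 [125, 91, 96, 100, 101, 110, 122, 120, 122, 118, 114, 111, 111, 111, 114, 111, 110, 112, 114, 118, 119, 118, 112, 96, 83, 86, 87, 85, 82, 84, 71, 46, 45, 46, 46, 44, 44, 45, 44, 46, 46, 46, 46, 50, 70, 89, 92, 99, 99, 98, 100, 105, 115, 121, 119, 113, 109, 107, 107, 110, 110, 106, 99, 100,
[... 805 characters left out ...]
8, 113, 114, 118, 121, 117, 116, 116]
160 [117, 140, 166, 155, 164, 173, 178, 178, 172, 169, 154, 88, 65, 78, 81, 99, 142, 170, 178, 180, 181, 179, 174, 171, 178]
200 [181, 181, 172, 159, 160, 159, 161, 165, 165, 143, 100, 69, 83, 84, 101, 141, 166, 162, 159, 159, 160, 163, 160, 159, 158]
-0.292 [[256.1, 228.0], [255.9, 216.0], [254.9, 160.4]]
-0.256 [[286.9, 227.6], [287.1, 215.5], [287.8, 159.9]]
-0.22 [[317.8, 227.1], [318.3, 215.0], [320.6, 159.3]]
-0.148 [[379.7, 226.2], [380.9, 214.1], [386.5, 158.3]]
132 247 263
140 245 265
150 242 268
panel proj [[262.4, 251.8], [247.7, 252.0], [263.5, 127.2], [247.0, 127.5]]
panel proj [[269.7, 410.1], [240.1, 410.4], [274.1, 168.1], [236.4, 168.7]]
```

The slot centre from the wrist view is within about 1 mm of the panel centreline. I'll lower it now, slowing at the mouth.

Request:
jog_arm([
  {"dx":0,"dy":0,"dz":6,"ax":0,"ay":0,"az":0,"grip":1},
  {"dx":0,"dy":0,"dz":12,"ax":0,"ay":0,"az":0,"grip":1},
  {"dx":0,"dy":0,"dz":15,"ax":0,"ay":0,"az":0,"grip":1},
  {"dx":0,"dy":0,"dz":15,"ax":0,"ay":0,"az":0,"grip":1},
  {"dx":0,"dy":0,"dz":15,"ax":0,"ay":0,"az":0,"grip":1},
  {"dx":0,"dy":0,"dz":15,"ax":0,"ay":0,"az":0,"grip":1},
  {"dx":0,"dy":0,"dz":12,"ax":0,"ay":0,"az":0,"grip":1},
  {"dx":0,"dy":0,"dz":8,"ax":0,"ay":0,"az":0,"grip":1},
  {"dx":0,"dy":0,"dz":4,"ax":0,"ay":0,"az":0,"grip":1},
  {"dx":0,"dy":0,"dz":3,"ax":0,"ay":0,"az":0,"grip":1},
  {"dx":0,"dy":0,"dz":3,"ax":0,"ay":0,"az":0,"grip":1},
  {"dx":0,"dy":0,"dz":3,"ax":0,"ay":0,"az":0,"grip":1},
  {"dx":0,"dy":0,"dz":3,"ax":0,"ay":0,"az":0,"grip":1},
  {"dx":0,"dy":0,"dz":3,"ax":0,"ay":0,"az":0,"grip":1},
  {"dx":0,"dy":0,"dz":3,"ax":0,"ay":0,"az":0,"grip":1},
  {"dx":0,"dy":0,"dz":3,"ax":0,"ay":0,"az":0,"grip":1},
  {"dx":0,"dy":0,"dz":3,"ax":0,"ay":0,"az":0,"grip":1},
  {"dx":0,"dy":0,"dz":0,"ax":0,"ay":0,"az":0,"grip":1},
])

```text
clock: 9.37
position: [0.4839, -0.2923, 0.3179]
ee_rot: [-0.0, 0.009, 1.0, 0.0]
contact_force: [0.3, -0.1, -1.6]
width: 0.0118
gripper_force: 49.0
```

Foot about 13 mm below the mouth with no side force; 32 mm to go.

Request:
jog_arm([
  {"dx":0,"dy":0,"dz":3,"ax":0,"ay":0,"az":0,"grip":1},
  {"dx":0,"dy":0,"dz":3,"ax":0,"ay":0,"az":0,"grip":1},
  {"dx":0,"dy":0,"dz":3,"ax":0,"ay":0,"az":0,"grip":1},
  {"dx":0,"dy":0,"dz":3,"ax":0,"ay":0,"az":0,"grip":1},
  {"dx":0,"dy":0,"dz":3,"ax":0,"ay":0,"az":0,"grip":1},
  {"dx":0,"dy":0,"dz":3,"ax":0,"ay":0,"az":0,"grip":1},
  {"dx":0,"dy":0,"dz":3,"ax":0,"ay":0,"az":0,"grip":1},
  {"dx":0,"dy":0,"dz":3,"ax":0,"ay":0,"az":0,"grip":1},
  {"dx":0,"dy":0,"dz":2,"ax":0,"ay":0,"az":0,"grip":1},
  {"dx":0,"dy":0,"dz":2,"ax":0,"ay":0,"az":0,"grip":1},
  {"dx":0,"dy":0,"dz":1,"ax":0,"ay":0,"az":0,"grip":1},
  {"dx":0,"dy":0,"dz":0,"ax":0,"ay":0,"az":0,"grip":1},
  {"dx":0,"dy":0,"dz":0,"ax":0,"ay":0,"az":0,"grip":1},
])

```text
clock: 10.45
position: [0.4842, -0.2924, 0.2897]
ee_rot: [0.0, 0.009, 1.0, 0.0]
contact_force: [-0.3, -0.5, -1.5]
width: 0.0115
gripper_force: 49.0
```

Request:
jog_arm([
  {"dx":0,"dy":0,"dz":1,"ax":0,"ay":0,"az":0,"grip":1},
  {"dx":0,"dy":0,"dz":1,"ax":0,"ay":0,"az":0,"grip":1},
  {"dx":0,"dy":0,"dz":1,"ax":0,"ay":0,"az":0,"grip":1},
  {"dx":0,"dy":0,"dz":0,"ax":0,"ay":0,"az":0,"grip":1},
  {"dx":0,"dy":0,"dz":0,"ax":0,"ay":0,"az":0,"grip":1},
])

```text
clock: 10.87
position: [0.4841, -0.2924, 0.2866]
ee_rot: [-0.0, 0.009, 1.0, 0.0]
contact_force: [-0.6, -0.5, -1.7]
width: 0.0111
gripper_force: 49.0
```

Request:
jog_arm([
  {"dx":0,"dy":0,"dz":0.5,"ax":0,"ay":0,"az":0,"grip":1},
  {"dx":0,"dy":0,"dz":0.5,"ax":0,"ay":0,"az":0,"grip":1},
  {"dx":0,"dy":0,"dz":0,"ax":0,"ay":0,"az":0,"grip":1},
  {"dx":0,"dy":0,"dz":0,"ax":0,"ay":0,"az":0,"grip":1},
])

```text
clock: 11.2
position: [0.4841, -0.2924, 0.2863]
ee_rot: [0.0, 0.009, 1.0, -0.0]
contact_force: [-1.9, 0.3, 4.4]
width: 0.0117
gripper_force: 49.8
```

It touched the floor at the predicted height. I'll release gently and back off straight up.

Request:
jog_arm([
  {"dx":0,"dy":0,"dz":0,"ax":0,"ay":0,"az":0,"grip":0.8},
  {"dx":0,"dy":0,"dz":0,"ax":0,"ay":0,"az":0,"grip":0.7},
  {"dx":0,"dy":0,"dz":0,"ax":0,"ay":0,"az":0,"grip":0.5},
  {"dx":0,"dy":0,"dz":0,"ax":0,"ay":0,"az":0,"grip":0.35},
  {"dx":0,"dy":0,"dz":0,"ax":0,"ay":0,"az":0,"grip":0.3},
  {"dx":0,"dy":0,"dz":0,"ax":0,"ay":0,"az":0,"grip":0.3},
  {"dx":0,"dy":0,"dz":0,"ax":0,"ay":0,"az":0,"grip":0.3},
  {"dx":0,"dy":0,"dz":-5,"ax":0,"ay":0,"az":0,"grip":0.3},
  {"dx":0,"dy":0,"dz":-10,"ax":0,"ay":0,"az":0,"grip":0.3},
  {"dx":0,"dy":0,"dz":-15,"ax":0,"ay":0,"az":0,"grip":0.3},
  {"dx":0,"dy":0,"dz":-20,"ax":0,"ay":0,"az":0,"grip":0.3},
  {"dx":0,"dy":0,"dz":-20,"ax":0,"ay":0,"az":0,"grip":0.3},
  {"dx":0,"dy":0,"dz":-20,"ax":0,"ay":0,"az":0,"grip":0.3},
  {"dx":0,"dy":0,"dz":-20,"ax":0,"ay":0,"az":0,"grip":0.3},
  {"dx":0,"dy":0,"dz":-10,"ax":0,"ay":0,"az":0,"grip":0.3},
  {"dx":0,"dy":0,"dz":0,"ax":0,"ay":0,"az":0,"grip":0.3},
  {"dx":0,"dy":0,"dz":0,"ax":0,"ay":0,"az":0,"grip":0.3},
])

```text
clock: 12.62
position: [0.484, -0.2923, 0.4061]
ee_rot: [0.0, 0.009, 1.0, -0.0]
contact_force: [-1.4, -0.3, -0.7]
width: 0.0597
gripper_force: 0.0
```

```bash
python3 - <<'E'
from h import *
from rig import sensors,imaging
d=imaging.get_image('wrist');s=imaging.get_image('side')
a=cv2.resize(s['image'][100:320,140:440],(800,587),interpolation=cv2.INTER_CUBIC)
b=cv2.resize(d['image'],(256,192));a[:192,544:]=b
cv2.imwrite('pics/fin.png',a[:,:,::-1])
for z,yo in((.155,.006),(.155,-.006)):print('expected',[np.round(proj(s,np.array([.4842+sx*.05,-.292+yo-sx*.0009,z])),1).tolist() for sx in(1,-1)],[np.round(proj(d,np.array([.4842+sx*.05,-.292+yo-sx*.0009,z])),1).tolist() for sx in(1,-1)])
for im in(s,d):
    h=cv2.cvtColor(im['image'],cv2.COLOR_RGB2HSV);m=((h[...,0]>=8)&(h[...,0]<=20)&(h[...,1]>165)&(h[...,2]>200)).astype(np.uint8)
    n,l,st,_=cv2.connectedComponentsWithStats(m);print(st[1:][st[1:,4]>60])
E
```

```text
expected [[381.4, 207.2], [348.7, 226.8]] [[263.9, 264.6], [265.2, 130.0]]
expected [[386.7, 209.9], [354.0, 229.9]] [[248.0, 264.9], [247.1, 130.3]]
[]
[[ 247  129   18  115 1893]]
```

View pics/fin.png

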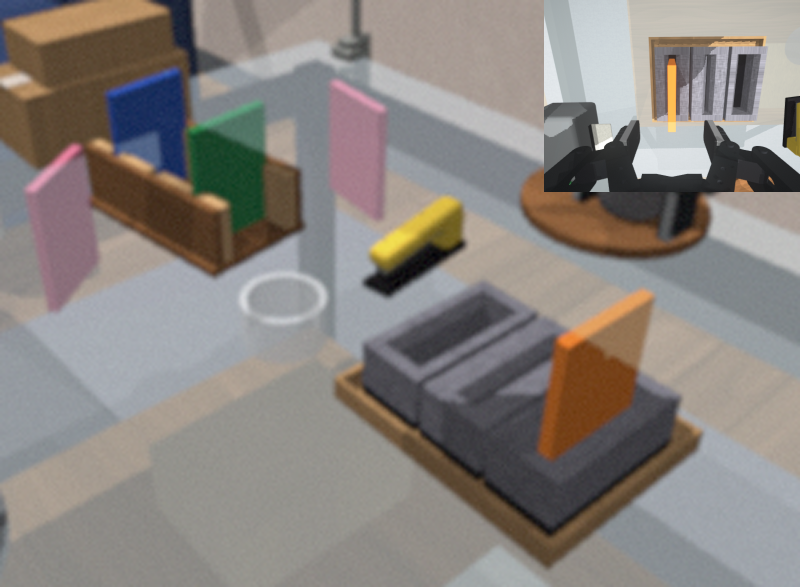

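The panel stands upright in the medium cradle, with its top edge at crop (605,315). In the wrist view that edge matches the fully-home projection to within a pixel or so. Blue and green are still in the rack, the stapler and tape haven't moved, and the gripper is clear.

```bash
python3 -c "
from rig import manip;print(manip.sign_off())"
```

```text
the job is handed in; nothing more can be done
None
```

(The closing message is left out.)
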